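Mix the red ink on the touch mixer

ROBOT

A 7-joint arm with a two-finger parallel gripper is mounted at the origin on the work surface. World frame = base frame: x ahead of the robot, y to its left, z up, the work surface at z = 0. Lengths are in m, angles in rad, forces in N, time in s.
With the tool pointing down it reaches from about 0.425 to 0.875 m from the base axis. Payload 9.9 kg.
Tool frame: the origin (TCP) lies midway between the tips of the shut fingers; the grasp point (between the pads) lies 19 mm behind it; z points along the fingers, y is the line along which they close (so a half turn about z gives the same grasp; the last joint's range is limited). The gripper opens to 85 mm and grips with 20 to 120 N. Pads are 22 mm wide; open, the fingers measure 114 mm over their backs; the gripper's body (76 mm by 85 mm) begins 54 mm behind the grasp point. The pads swing forward as they close: fully open they stand 13 mm farther back than shut.
Start: joints at [-1.315, 0.576, 0.025, 1.437, -0.015, 1.129, -0.057], TCP at [0.225, 0.636, 0.231] pointing down, gripper open.
Joint ranges: [-2.76, 2.76], [-0.34, 2.15], [-1.52, 1.57], [0.19, 2.46], [-1.09, 4.23], [0.17, 1.99], [-2.82, 2.82]. Speed limits (rad/s): [2.22, 2.22, 3.01, 3.01, 3.14, 3.14, 3.14].

INTERFACE

Orientations are given as a unit quaternion [x, y, z, w].
In Python, from plant import bot gives the robot as it stands.
- The arm moves only by the tool drive_tool, never from a script. Its argument "targets" is one flat list of numbers, 5 for each row, row after row: the opening, from 0 (shut) to 1 (fully open), then the shift along the tool's x, y, z in mm, then the turn about the tool's z in degrees. In form: [grip, x, y, z, spin, grip, x, y, z, spin, ...]. A call has 1 to 20 rows; each row is the pose to reach, as a shift and turn from the pose commanded when the call began, along the tool's axes at that moment; what a row does not reach only later rows make up. A row lasts 1/12 s, in which the tool goes at most 41.7 mm and 7.16 degrees, less where a joint would pass 70% of its speed; a pose out of reach is approached as far as the arm can. A call with a gripper value outside its range is refused whole. The fingers move at their own pace and stop on an object; the grip force is fixed at half the most. Time passes only in rows, so rows that repeat a pose let the fingers close. It gives the time, the measured TCP pose, the force, the opening and the grip force at its end, in the units of the state.
- bot.read_state(): the state, without advancing time (a new reading comes with each control period).
- bot.get_image(name): name is "scene" or "top" or "wrist"; returns (picture, depth): 400x640x3 uint8, red, green, blue; 400x640 float32, m along the optical axis (not along the pixel's ray), 0 where there is no reading.
- bot.camera_model(name): a dict with "fov_y" (degrees; the focal length in pixels is half the picture's height over the tangent of half this angle, whatever the lens; pixels are square), "cx", "cy" (the principal point, pixels), "R" (3x3) and "t" (3): a world point X has camera coordinates R X + t. Camera axes: x right, y down, z forward; pixel columns grow to the right and rows downward; lengths in m; the calibration is good to about 2 mm. A picture is of the moment at which its call begins: read the wrist's pose just before it. camera_model takes no time and is no camera call; for the wrist camera it gives the pose at the moment of the call.
- bot.sign_off(): hands the job in; it is judged then, once.
Trained networks look in the newest picture that a camera, given by its name, has taken for a name from the list of things; names that differ only in an ending like _2 or _b are one class to them, and where a whole thing is asked for, a point or a joint stands for the part that bears it (a point fixed in the world has none). Each returns a list of dicts, best first, with "score" (0 to 1); they miss things now and then, are a little off and sometimes report something else, mostly with a low value. They report only what shows in the picture. A call takes as long as a camera call.
- bot.boxes_of(camera, query): "position" ([x, y, z] in m, in world coordinates, good to about 4 mm: the middle of the surface that is visible of it).
- bot.silhouettes(camera, query): "region" (400x640 bool, what is visible of it).
The state is a dict: "t": time; "q": joint angles; "qd": joint speeds; "tau": joint torques, N m; "tool_pos": TCP position; "tool_rot": TCP orientation; "ft_force": force on the tool from outside, world axes, zero at the start; "ft_torque": the same for the moment, N m; "gripper_width": finger opening in m; "grasp_force": force on a finger pad.
Only numpy, scipy, OpenCV 4.12 (cv2) and the standard library are available. Lean on these libraries where they do the work, as an engineer would, in place of code of your own. Each camera call takes 0.05 s, during which the arm holds its last target. There are 200 camera calls.

TASK

Take the red ink jar and press its base squarely onto the middle of the touch mixer's slanted, sprung pad until the pad is fully down, and keep it down for about a second. Then stand the jar upright on the round cork coaster, wholly on it, setting it down gently, and let go. Leave the other jars and the loose things on the table where they are.

Things in the scene. Friction and masses are not known exactly. Their poses are not given: they have to be found in the camera images.
- red_jar_center (a point): Closed red ink jar, loose, standing on the table: straight red cylinder 44 mm diameter, 80 mm high, white paper band low round it, then a black cap 39 mm diameter, 20 mm high; 100 mm high in all, 0.15 to 0.31 kg. The point is at its centre, half-way up (50 mm above its base); its z axis points along the jar to the cap. Stands in any of three places in a row along x.
- red_jar_foot (a point): Centre of the flat underside of the red jar, 50 mm below its centre; same axes.
- pad_top (a point): Centre of the outer face of the mixer's pad: flat black rubber disc, 72 mm diameter, 12 mm thick, yellow dot in the middle. The face is inclined 30 degrees to the table and looks up and roughly to +y (the robot's left). z axis: straight out of the face (30 degrees from vertical); y axis: level, along the face. With the pad up the point is 110 mm above the table; it moves with the pad.
- mixer: Touch mixer, fixed to the table: grey base 160 by 120 mm, 46 mm high, with a slanted white round housing (92 mm diameter, blue band) that carries the pad. Origin under the base, at table height; -x is the side to which the pad faces. Highest part of the pad about 128 mm above the table.
- pad (a joint): How far the pad is pressed in along its own axis, in m: 0 up, 0.010 fully down at a hard stop. Spring: about 4 N to start moving, about 10 N at the stop; it comes back up when let go.
- coaster_top (a point): Centre of the top of the round cork coaster: disc 100 mm diameter, 6 mm thick, fixed on the table, top 6 mm above the table.
- blue_jar_center (a point): Must stay where it is. Upright closed ink jar, same size and shape as the red one, blue body; the point is at its centre, half-way up. May stand in any of the three jar places.
- green_jar_center (a point): Must stay where it is. Upright closed ink jar, same size and shape as the red one, green body; the point is at its centre, half-way up. May stand in any of the three jar places.
- cup: Bystander: white ceramic cup, 84 mm across, 90 mm high; origin at the centre of its underside.
- brush_pot: Bystander: steel pot 76 mm across, 100 mm high, with brushes reaching 200 mm high; origin at the centre of its underside.
- phone: Bystander: black phone lying flat, 150 by 74 by 10 mm; origin at the centre of its underside.
- brayer: Bystander: ink roller lying down, roller 40 mm diameter and 90 mm long, about 200 mm long with its handle; origin on the table near its middle.
- ink_knife: Bystander: spatula lying flat, handle along its -x; origin on its underside.

How it is judged:
By the outcome, as a careful person would: the job done as asked, in the order asked, and still so for the second after the job is handed in, with the robot touching nothing.
It also fails if it takes over 53 s, if anything falls off the work surface, if the arm or the gripper's body presses on something with over 40 N, if the wrist force passes 120 N, or if a joint passes its speed limit or range.

## Working session

There is one attempt and no reset: what is moved stays moved. The work goes in short steps, Python scripts to look and compute and a tool call to move; the robot and the scene stay as the last step left them, time stands still between calls to the robot, and variables do not carry over. Pictures are saved under pics/ and viewed, at most 10 in all, crops included, and the job is handed in when it is done.

Besides the shell and the picture viewer there is one more tool, called after "Call:" as a command line: name --argument value ..., lists and objects as JSON in quotes. drive_tool: Moves the arm, as the interface text tells. Its arguments: {"type":"object","properties":{"targets":{"type":"array"}},"required":["targets"]}

```bash
mkdir -p pics; ls
python3 - <<'E'
from plant import bot
import cv2,numpy as np
s=bot.read_state(); print(s)
for n in ("scene","top"):
    p,d=bot.get_image(n); cv2.imwrite(f"pics/{n}0.png",p[:,:,::-1])
    for q in ("red_jar_center","blue_jar_center","green_jar_center","pad_top","mixer","coaster_top","cup","brush_pot","phone","brayer","ink_knife"):
        try: print(n,q,[(np.round(b["position"],3),round(b["score"],2)) for b in bot.boxes_of(n,q)][:2])
        except Exception as e: print(n,q,e)
E
```

```text
pics
{'t': 0.0, 'q': array([-1.31476603,  0.57654988,  0.0248523 ,  1.43788444, -0.01501525,
        1.12897985, -0.05651897]), 'qd': array([ 9.52576285e-06,  9.42821063e-04,  4.88710098e-04,  8.52506640e-04,
       -1.12870944e-03, -2.44637939e-04, -1.47871815e-03]), 'tau': array([ 1.58607152e-03, -7.65770888e+01,  2.25054324e+00, -2.85945404e+01,
        1.53380446e-02,  1.29818576e-02, -3.25713771e-06]), 'tool_pos': array([0.22484421, 0.63599001, 0.2304392 ]), 'tool_rot': array([ 1.69097666e-01,  9.85598960e-01, -8.12229447e-04, -1.00522990e-04]), 'ft_force': array([ 0.21239212, -0.21544845,  0.08109041]), 'ft_torque': array([ 0.02079382, -0.01356746,  0.020475  ]), 'grasp_force': 0.0, 'gripper_width': 0.08557265075627336}
scene red_jar_center [(array([ 0.563, -0.016,  0.062]), 0.7)]
scene blue_jar_center [(array([0.674, 0.02 , 0.07 ]), 0.69)]
scene green_jar_center [(array([ 0.466, -0.015,  0.062]), 0.97)]
scene pad_top [(array([ 0.587, -0.22 ,  0.112]), 0.79)]
scene mixer [(array([ 0.604, -0.209,  0.043]), 0.91)]
scene coaster_top [(array([0.532, 0.245, 0.004]), 0.64)]
scene cup
[... 315 characters left out ...]
0.038, 0.002]), 0.66)]
top red_jar_center [(array([ 0.543, -0.029,  0.099]), 0.47)]
top blue_jar_center [(array([0.653, 0.005, 0.103]), 0.49)]
top green_jar_center [(array([ 0.455, -0.027,  0.101]), 0.64)]
top pad_top [(array([ 0.577, -0.229,  0.116]), 0.86)]
top mixer [(array([ 0.58 , -0.229,  0.046]), 0.66), (array([ 0.528, -0.421,  0.067]), 0.33)]
top coaster_top [(array([0.528, 0.239, 0.004]), 0.6)]
top cup [(array([0.501, 0.435, 0.04 ]), 0.96)]
top brush_pot [(array([ 0.527, -0.421,  0.07 ]), 0.8)]
top phone [(array([0.296, 0.363, 0.008]), 0.8)]
top brayer [(array([ 0.364, -0.419,  0.025]), 0.75)]
top ink_knife [(array([0.777, 0.037, 0.004]), 0.83), (array([0.291, 0.361, 0.008]), 0.69)]
```

```bash
cat > h.py <<'E'
from plant import bot
import numpy as np, cv2
def cloud(n,d):
    m=bot.camera_model(n); f=200/np.tan(np.radians(m["fov_y"])/2)
    v,u=np.mgrid[:400,:640]; R=np.array(m["R"]); t=np.array(m["t"])
    c=np.stack([(u-m["cx"])/f*d,(v-m["cy"])/f*d,d],-1)
    return (c-t)@R
def circ(P):  # least-squares circle in xy
    A=np.c_[2*P[:,:2],np.ones(len(P))]; s=np.linalg.lstsq(A,(P[:,:2]**2).sum(1),rcond=None)[0]
    return s[:2],np.sqrt(s[2]+s[0]**2+s[1]**2)
E
python3 - <<'E'
from h import *
p,d=bot.get_image("top"); C=cloud("top",d); ok=d>0
for q in ("red_jar_center","blue_jar_center","green_jar_center","coaster_top","pad_top"):
    r=bot.silhouettes("top",q)
    if not r: print(q,"none"); continue
    P=C[r[0]["region"]&ok]; zt=np.percentile(P[:,2],90)
    if q!="pad_top":
        T=P[abs(P[:,2]-zt)<.004]; (c,rr)=cv2.minEnclosingCircle((T[:,:2]*1000).astype(np.float32)); print(q,len(P),zt.round(4),"mean",T.mean(0).round(4),"enc",np.round(c,1),round(rr,1))
    else:
        m=P.mean(0)
        for _ in range(4):
            w=np.linalg.svd(P-P.mean(0),full_matrices=False)[2][2]; w*=np.sign(w[2]); e=(P-P.mean(0))@w; P=P[abs(e)<.004]
        print(q,len(P),P.mean(0).round(4),"n",w.round(3), "extent",np.ptp(P,0).round(3))
Z=C.copy(); 
p2,d2=bot.get_image("scene")
cv2.imwrite("pics/both.png",np.vstack([p,p2])[:,:,::-1][::1])
im=cv2.resize(cv2.imread("pics/both.png"),(480,600)); cv2.imwrite("pics/b.png",im)
E
```

```text
red_jar_center 218 0.1029 mean [ 0.5534 -0.0285  0.1016] enc [552.8 -29. ] 18.9
blue_jar_center 242 0.1028 mean [0.6648 0.0041 0.1016] enc [665.2   4.5] 19.0
green_jar_center 209 0.1028 mean [0.6636 0.0043 0.1015] enc [664.6   4.6] 18.4
coaster_top 792 0.0102 mean [0.5265 0.2428 0.0086] enc [527.4 243.4] 49.9
pad_top 388 [ 0.5825 -0.2238  0.111 ] n [-0.116  0.512  0.851] extent [0.068 0.062 0.039]
```

View pics/b.png

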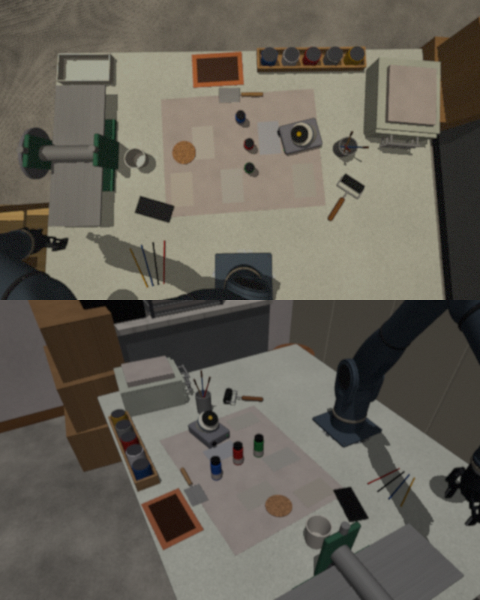

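```bash
cat >> h.py <<'E'
def plan(xyz,yaw,base=None):
    """shift (mm) and spin (deg) bringing TCP to xyz with the finger line (tool y) at world angle yaw"""
    from scipy.spatial.transform import Rotation as Ro
    s=bot.read_state(); R=Ro.from_quat(s["tool_rot"]).as_matrix()
    d=R.T@(np.array(xyz)-s["tool_pos"])*1000; y=np.degrees(np.arctan2(R[1,1],R[0,1]))
    print("t",round(s["t"],2),"pos",s["tool_pos"].round(4),"yaw",y.round(1),"q7",s["q"][6].round(2),"tilt",R[2].round(3),"| shift",d.round(1),"spin",round(-(yaw-y),1),"w",round(s["gripper_width"],4),"F",s["ft_force"].round(1))
E
python3 - <<'E'
from h import *
plan([.553,-.029,.23],90)
E
```

```text
t 1.55 pos [0.225  0.6364 0.2313] yaw 70.5 q7 -0.06 tilt [ 0. -0. -1.] | shift [-531.1 -518.     1.3] spin -19.5 w 0.0856 F [-0.9  0.2 -0. ]
```

Call:
drive_tool --targets '[1,-531,-518,0,-19.5,1,-531,-518,0,-19.5,1,-531,-518,0,-19.5,1,-531,-518,0,-19.5,1,-531,-518,0,-19.5,1,-531,-518,0,-19.5,1,-531,-518,0,-19.5,1,-531,-518,0,-19.5,1,-531,-518,0,-19.5,1,-531,-518,0,-19.5,1,-531,-518,0,-19.5,1,-531,-518,0,-19.5,1,-531,-518,0,-19.5,1,-531,-518,0,-19.5,1,-531,-518,0,-19.5,1,-531,-518,0,-19.5,1,-531,-518,0,-19.5,1,-531,-518,0,-19.5,1,-531,-518,0,-19.5,1,-531,-518,0,-19.5]'

```text
t: 3.22
tool_pos: [0.5533, -0.0313, 0.2311]
tool_rot: [0.002, 1.0, -0.0, -0.0]
ft_force: [0.0, 0.0, -1.1]
gripper_width: 0.0854
grasp_force: 0.0
```

Run:
```python
from h import *
m=bot.camera_model("wrist"); print("cam pos",(-np.array(m["R"]).T@np.array(m["t"])).round(3))
p,d=bot.get_image("wrist"); C=cloud("wrist",d); ok=d>0
cv2.imwrite("pics/w1.png",p[:,:,::-1])
for q in ("red_jar_center","blue_jar_center","green_jar_center","pad_top"):
    for b in bot.silhouettes("wrist",q)[:2]:
        P=C[b["region"]&ok]; 
        T=P[abs(P[:,2]-.1)<.006]
        print(q,round(b["score"],2),len(P),np.median(P,0).round(3),len(T), [np.round(x,4) for x in cv2.minEnclosingCircle((T[:,:2]*1000).astype(np.float32))] if len(T)>20 and q!="pad_top" else "")
plan([.553,-.029,.04],90)
```

```text
cam pos [ 0.485 -0.032  0.372]
red_jar_center 0.98 1718 [ 0.544 -0.029  0.098] 1205 [array([550.6287, -28.8377]), np.float64(19.2689)]
blue_jar_center 0.78 2305 [0.651 0.002 0.081] 947 [array([663.4171,   3.8629]), np.float64(19.3518)]
green_jar_center 0.94 1875 [ 0.456 -0.029  0.099] 1607 [array([454.2338, -28.5501]), np.float64(19.4236)]
pad_top 0.55 5285 [ 0.58  -0.225  0.109] 1746 
t 3.47 pos [ 0.5527 -0.0274  0.2314] yaw 90.2 q7 1.59 tilt [ 0.     0.001 -1.   ] | shift [ -0.3  -1.7 191.4] spin 0.2 w 0.0854 F [ 0.  -0.3 -0.1]
```

View pics/w1.png

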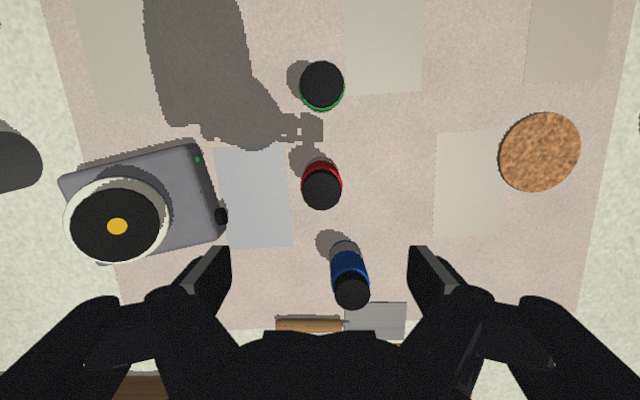

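Run:
```python
from h import *
p,d=bot.get_image("wrist"); C=cloud("wrist",d); ok=d>0
h=cv2.cvtColor(p,cv2.COLOR_RGB2HSV)
Y=(h[...,0]>15)&(h[...,0]<35)&(h[...,1]>140)&(h[...,2]>120); Y[:,200:]=False; Y[:150]=False; Y[280:]=False
v,u=np.nonzero(Y); print("yellow",len(v),u.mean().round(1),v.mean().round(1),C[Y&ok].mean(0).round(4))
D=np.zeros((400,640),np.uint8); cv2.circle(D,(117,226),42,1,-1)
P=C[(D>0)&ok]
for _ in range(5):
    w=np.linalg.svd(P-P.mean(0),full_matrices=False)[2][2]; w*=np.sign(w[2]); e=(P-P.mean(0))@w; P=P[abs(e)<.003]
print(len(P),P.mean(0).round(4),w.round(3),"az",np.degrees(np.arctan2(w[1],w[0])).round(1),"inc",np.degrees(np.arccos(w[2])).round(1))
for b in bot.silhouettes("wrist","coaster_top")[:1]:
    P=C[b["region"]&ok]; print("coaster",[np.round(x,1) for x in cv2.minEnclosingCircle((P[:,:2]*1000).astype(np.float32))],np.median(P[:,2]))
for b in bot.silhouettes("wrist","mixer")[:1]:
    M=b["region"]&ok; P=C[M]; P=P[abs(P[:,2]-.046)<.006]; r=cv2.minAreaRect((P[:,:2]*1000).astype(np.float32)); print("base",r)
```

```text
yellow 280 112.2 225.1 [ 0.582  -0.2252  0.1093]
639 [ 0.5801 -0.2236  0.1073] [0.61  0.594 0.524] az 44.3 inc 58.4
coaster [array([528.1, 243.2]), np.float64(53.6)] 0.004474241857412922
base ((585.8947143554688, -244.98690795898438), (117.93550109863281, 157.70611572265625), 13.161482810974121)
```

Call:
drive_tool --targets '[1,1,-1.5,35,0,1,1,-1.5,70,0,1,1,-1.5,105,0,1,1,-1.5,140,0,1,1,-1.5,165,0,1,1,-1.5,180,0,1,1,-1.5,189,0,1,1,-1.5,189,0,0,1,-1.5,189,0,0,1,-1.5,189,0,0,1,-1.5,189,0,0,1,-1.5,189,0,0,1,-1.5,189,0,0,1,-1.5,189,0,0,1,-1.5,189,0,0,1,-1.5,189,0]'

```text
t: 4.95
tool_pos: [0.5528, -0.0302, 0.0437]
tool_rot: [-0.0, 1.0, 0.0, 0.001]
ft_force: [0.1, 0.5, 5.8]
gripper_width: 0.0428
grasp_force: 59.9
```

Call:
drive_tool --targets '[0,0,0,-15,0,0,0,0,-45,0,0,0,0,-80,0,0,1,5,-110,0,0,2,40,-110,7,0,4,80,-110,14,0,5,115,-110,21,0,6,150,-110,28,0,6,180,-105,35,0,6,190,-90,42,0,6,190,-75,49,0,6,190,-60,56,0,6,190,-40,63,0,6,190,-20,70,0,6,190,-8,77,0,6,190,-2,77,0,6,190,-2,77,0,6,190,-2,77]'

```text
t: 6.45
tool_pos: [0.546, 0.1597, 0.0448]
tool_rot: [0.621, 0.784, 0.0, 0.0]
ft_force: [0.2, -0.6, -2.2]
gripper_width: 0.0427
grasp_force: 61.9
```

Run:
```python
from h import *
plan([.547,.16,.0445],13)
p,d=bot.get_image("wrist"); cv2.imwrite("pics/w2.png",p[:,:,::-1])
```

```text
t 6.45 pos [0.546  0.1597 0.0448] yaw 13.2 q7 0.3 tilt [ 0.  0. -1.] | shift [0.1 1.  0.3] spin 0.2 w 0.0427 F [ 0.2 -0.6 -2.2]
```

View pics/w2.png

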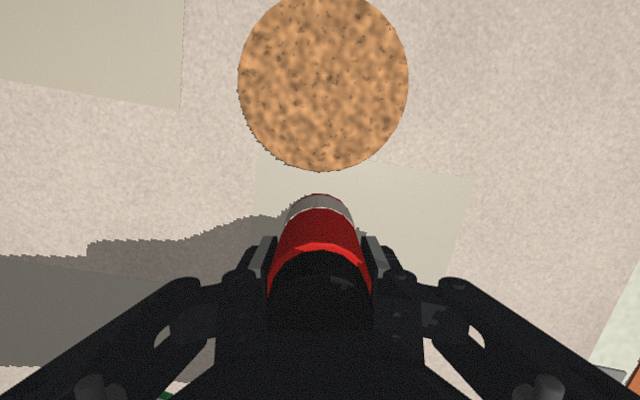

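Call:
drive_tool --targets '[0,5,1,0,0,0,9,1,0,0,0,12,1,0,0,0,15,1,0,0,0,17,1,-1,0,0,19,1,-1.5,0,0,21,1,-2,0,0,23,1,-2.5,0,0,25,1,-3,0,0,25,1,-3,0]'

```text
t: 7.33
tool_pos: [0.5415, 0.1827, 0.0474]
tool_rot: [0.623, 0.783, -0.001, 0.001]
ft_force: [0.9, -5.5, -1.5]
gripper_width: 0.0429
grasp_force: 61.8
```

Run:
```python
from h import *
plan([.547,.16,.0445],13)
p,d=bot.get_image("wrist"); cv2.imwrite("pics/w3.png",p[:,:,::-1])
```

```text
t 7.33 pos [0.5415 0.1827 0.0474] yaw 13.0 q7 0.25 tilt [-0.002  0.    -1.   ] | shift [-23.3   0.3   2.9] spin -0.0 w 0.0429 F [ 0.9 -5.5 -1.5]
```

View pics/w3.png

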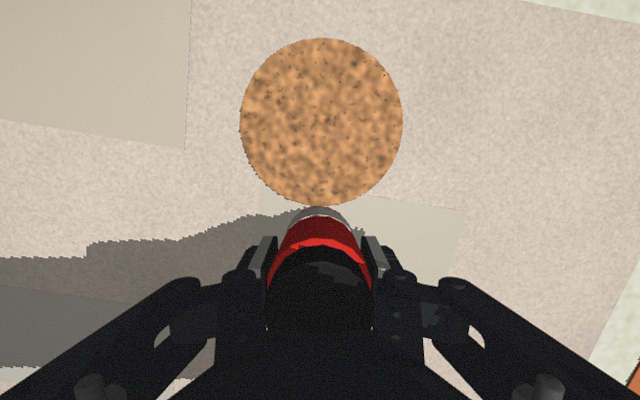

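Call:
drive_tool --targets '[0,3,0,-0.5,0,0,5,0,-0.5,0,0,7,0,-1,0,0,9,0,-1,0,0,11,0,-1,0,0,13,0,-1,0,0,15,0,-1,0,0,17,0,-1,0,0,19,0,-1,0,0,20,0,-1,0,0,20,0,-1,0]'

```text
t: 8.3
tool_pos: [0.5371, 0.2013, 0.0482]
tool_rot: [0.623, 0.782, -0.001, 0.001]
ft_force: [2.3, -8.2, -2.6]
gripper_width: 0.0424
grasp_force: 61.8
```

```bash
cat >> h.py <<'E'
def tilt(ret=False):
    """tilt of the held jar about the finger line: plane fits of cap top (depth) in the tool frame"""
    from scipy.spatial.transform import Rotation as Ro
    s=bot.read_state(); R=Ro.from_quat(s["tool_rot"]).as_matrix()
    p,d=bot.get_image("wrist"); T=(cloud("wrist",d)-s["tool_pos"])@R*1000
    rg=[b["region"] for b in bot.silhouettes("wrist","red_jar_center")[:1]]
    return p,d,T,rg
E
python3 - <<'E'
from h import *
p,d,T,rg=tilt()
plan([.547,.16,.0445],13)
cv2.imwrite("pics/w4.png",p[100:340,160:480,::-1])
sel=(np.arange(640)[None]-320)
print("col 320 profile in tool frame (x,z):")
for v in range(195,345,6): print(v,T[v,320].round(1),p[v,320], bool(rg and rg[0][v,320]))
E
```

```text
t 8.4 pos [0.5371 0.2012 0.0483] yaw 13.0 q7 0.22 tilt [-0.003  0.    -1.   ] | shift [-42.4   0.4   3.9] spin -0.0 w 0.0428 F [ 1.9 -8.2 -3.1]
col 320 profile in tool frame (x,z):
195 [18.4 -1.  43.4] [213 158 106] False
201 [14.3 -0.9 43.7] [160 120  85] False
207 [10.5 -0.9 42.9] [167 123  83] False
213 [ 6.4 -0.9 42.6] [189 141  94] False
219 [ 1.8 -0.9 44. ] [174 130  90] False
225 [-1.9 -0.9 42.4] [102  76  51] False
231 [-6.9 -0.9 44.5] [93 79 60] False
237 [ 21.2  -1.1 -33.8] [85 27 29] True
243 [ 24.4  -1.2 -46.7] [41 44 42] True
249 [ 22.2  -1.2 -46.9] [37 34 35] True
255 [ 20.6  -1.2 -48.3] [45 46 44] True
261 [ 18.1  -1.2 -47.9] [47 47 46] True
267 [ 16.9  -1.2 -50.1] [41 39 43] True
273 [ 15.4  -1.2 -51.3] [33 32 30] True
279 [ 13.   -1.2 -51.2] [34 34 32] True
285 [ 11.4  -1.2 -52.3] [34 35 37] True
291 [  9.   -1.2 -52.2] [18 26 23] True
297 [  8.1  -1.2 -54.4] [26 22 25] True
303 [  5.6  -1.2 -54.2] [28 27 26] True
309 [  3.4  -1.2 -54.4] [30 28 32] True
315 [  2.   -1.2 -55.7] [29 30 28] True
321 [  0.2  -1.2 -56.5] [28 33 29] True
327 [ -1.6  -1.2 -57.2] [23 22 27] True
333 [ -2.8  -1.2 -58.6] [28 26 17] True
339 [ 10.4  -1.2 -76.7] [28 25 28] False
```

View pics/w4.png

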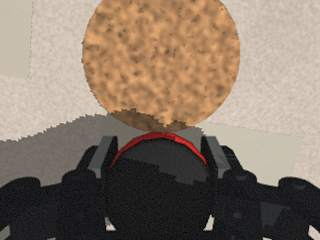

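Call:
drive_tool --targets '[0,2,0,0,0,0,4,0,0.5,0,0,6,0,0.5,0,0,8,0,0.5,0,0,9,0,0.5,0,0,9,0,0.5,0,0,3,0,-3,0,0,-5,0,-20,0,0,-5,0,-60,0,0,-5,0,-60,0,0,-5,0,-60,0]'

```text
t: 9.32
tool_pos: [0.5391, 0.1993, 0.1104]
tool_rot: [0.622, 0.783, 0.002, 0.001]
ft_force: [-0.0, 0.3, -3.2]
gripper_width: 0.0425
grasp_force: 61.9
```

```bash
cat >> h.py <<'E'
def capfit():
    p,d,T,rg=tilt()
    M=(d>0)&(T[...,2]<-35)&(T[...,2]>-75)&(abs(T[...,1])<20)&(T[...,0]>-15)&(T[...,0]<40); M[:225]=False; M[338:]=False
    P=T[M&(p.max(2)<70)]
    for _ in range(8):
        c=np.median(P,0) if _==0 else P.mean(0); w=np.linalg.svd(P-c,full_matrices=False)[2][2]; w*=-np.sign(w[2]); e=(P-c)@w; P=P[abs(e-np.median(e))<max(1.2,4-_)]
    print("cap n",len(P),P.mean(0).round(1),"axis",w.round(3),"tilt",np.degrees(np.arctan2(w[0],-w[2])).round(1),"lateral",np.degrees(np.arctan2(w[1],-w[2])).round(1),"xrange",P[:,0].min().round(1),P[:,0].max().round(1))
    return p
E
python3 - <<'E'
from h import *
plan([.547,.16,.0445],13)
capfit()
p,d=bot.get_image("scene"); 
for q in ("red_jar_center",):
    for b in bot.silhouettes("scene",q)[:1]:
        v,u=np.nonzero(b["region"]); print("scene",b["score"],u.min(),u.max(),v.min(),v.max()); a,bb=max(0,v.min()-40),max(0,u.min()-50)
        cv2.imwrite("pics/s5.png",cv2.resize(p[a:a+110,bb:bb+140,::-1],None,fx=5,fy=5))
E
```

```text
t 9.32 pos [0.5391 0.1993 0.1104] yaw 13.0 q7 0.18 tilt [ 0.001  0.004 -1.   ] | shift [-40.1  -1.5  65.9] spin 0.0 w 0.0425 F [-0.   0.3 -3.2]
cap n 4582 [ 12.9  -2.5 -49.5] axis [ 0.501 -0.    -0.866] tilt 30.1 lateral -0.0 xrange 3.1 22.8
scene 0.83 346 373 222 247
```

View pics/s5.png

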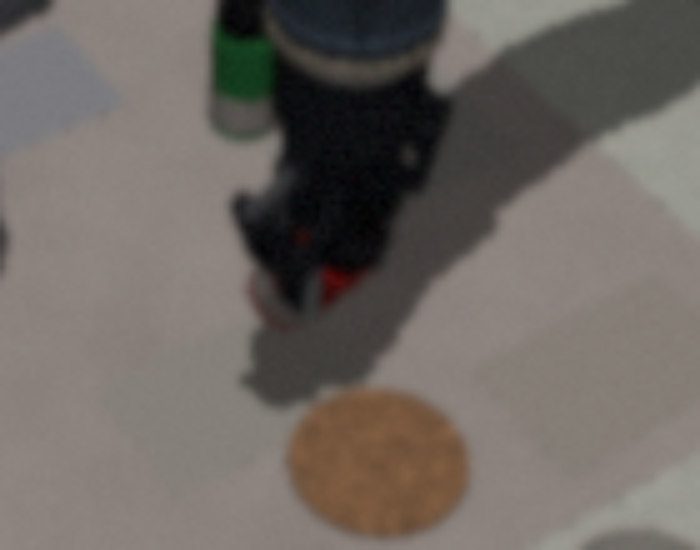

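Run:
```python
from h import *
p,d,T,rg=tilt()
n=np.array([.5,0,-.866]); a=np.array([.866,0,.5])
for v in range(216,345,3):
    t=np.median(T[v,312:332],0); print(v,t.round(1),"along",(t@n).round(1),"across",(t@a).round(1),np.median(p[v,312:332],0))
v,u=np.nonzero(rg[0]); print(v.min(),v.max(),u.min(),u.max())
```

```text
216 [-17.5   0.6 107.8] along -102.2 across 38.7 [110. 105.  97.]
219 [-20.3   0.6 107.5] along -103.3 across 36.2 [111.  106.5  98. ]
222 [-23.3   0.6 108. ] along -105.2 across 33.9 [110. 106.  97.]
225 [-26.2   0.6 108.1] along -106.7 across 31.4 [110.5 106.5  97. ]
228 [-29.    0.6 108. ] along -108.0 across 28.9 [110.5 106.5  97.5]
231 [ 19.6  -0.6 -23.2] along 29.9 across 5.4 [89.5 70.  65. ]
234 [ 26.3  -0.6 -43.3] along 50.7 across 1.2 [32.5 33.  32. ]
237 [ 25.5  -0.6 -44. ] along 50.9 across 0.1 [36. 34. 36.]
240 [ 24.5  -0.9 -44.5] along 50.8 across -1.0 [36.  36.5 36. ]
243 [ 23.5  -0.6 -44.8] along 50.6 across -2.0 [35.5 34.5 35. ]
246 [ 22.6  -0.6 -45.2] along 50.5 across -3.1 [37. 37. 37.]
249 [ 21.8  -0.6 -46. ] along 50.8 across -4.1 [39.  38.  39.5]
252 [ 20.8  -0.6 -46.4] along 50.6 across -5.2 [37. 37. 37.]
255 [ 19.9  -0.6 -46.9] along 50.6 across -6.2 [37.  39.  39.5]
258 [ 18.9  -0.6 -47.2] along 50.3 across -7.2 [39. 38. 37.]
261 [ 18.1  -0.6 -48. ] along 50.6 across -8.3 [40.5 40.  40. ]
264 [ 17.2  -0.6 -48.3] along 50.4 across -9.3 [36. 34. 36.]
267 [ 16.1 
[... 982 characters left out ...]
8] along 49.9 across -25.1 [26. 24. 27.]
315 [  2.4  -0.6 -56.2] along 49.9 across -26.0 [28.5 27.5 26.5]
318 [  1.8  -0.6 -57. ] along 50.2 across -26.9 [29. 29. 28.]
321 [  0.7  -0.6 -57.1] along 49.8 across -27.9 [28.  26.5 28. ]
324 [ -0.2  -0.6 -57.4] along 49.6 across -28.9 [25.5 28.  28. ]
327 [ -1.   -0.6 -57.9] along 49.6 across -29.8 [26.5 25.  25.5]
330 [ -1.8  -0.6 -58.4] along 49.7 across -30.7 [26.5 26.5 28. ]
333 [ -2.6  -0.6 -58.8] along 49.6 across -31.7 [27.  29.  29.5]
336 [  9.   -0.8 -74. ] along 68.6 across -29.2 [23. 23. 25.]
339 [  9.7  -0.8 -75.9] along 70.5 across -29.5 [25.5 25.5 27. ]
342 [  9.8  -0.8 -77.1] along 71.7 across -30.1 [23.5 23.5 26. ]
232 334 264 373
```

Call:
drive_tool --targets '[0,0,0,-30,0,0,-10,-2,-60,0,0,-40,-6,-85,0,0,-75,-11,-95,0,0,-110,-16,-95,0,0,-145,-21,-95,0,0,-180,-26,-95,0,0,-215,-31,-95,0,0,-250,-36,-95,0,0,-285,-41,-95,0,0,-315,-46,-95,0,0,-340,-50,-95,0,0,-360,-52,-90,0,0,-370,-53.5,-80,0,0,-373.5,-53.5,-65,0,0,-373.5,-53.5,-55,0,0,-373.5,-53.5,-50,0,0,-373.5,-53.5,-50,0]'

```text
t: 11.12
tool_pos: [0.5691, -0.1755, 0.1564]
tool_rot: [0.622, 0.783, -0.0, -0.002]
ft_force: [-0.5, -0.3, -2.4]
gripper_width: 0.0428
grasp_force: 61.9
```

Run:
```python
from h import *
plan([.571,-.1768,.1608],13)
p=capfit()
g,d=bot.get_image("scene"); b=bot.silhouettes("scene","mixer")[0]["region"]; v,u=np.nonzero(b); a,c=max(0,v.min()-45),max(0,u.min()-30)
im=np.hstack([cv2.resize(g[a:a+100,c:c+100,::-1],(400,400)),cv2.resize(p[:,:,::-1][:, 120:520],(400,400))]); cv2.imwrite("pics/s6.png",im)
```

```text
t 11.12 pos [ 0.5691 -0.1755  0.1564] yaw 13.1 q7 0.79 tilt [ 0.002 -0.003 -1.   ] | shift [-1.7  1.5 -4.4] spin 0.1 w 0.0428 F [-0.5 -0.3 -2.4]
cap n 7271 [ 11.6  -1.7 -52.3] axis [ 0.489 -0.002 -0.873] tilt 29.2 lateral -0.2 xrange -1.9 26.7
```

View pics/s6.png

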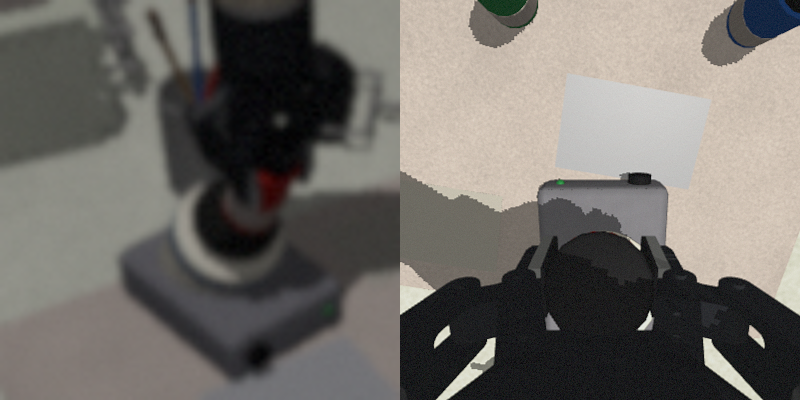

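Call:
drive_tool --targets '[0,-2,0.5,2,0,0,-4,1,4,0,0,-6,1,7,0,0,-8,1,10,0,0,-8,1,10,0,0,-8,1,10,0]'

```text
t: 11.82
tool_pos: [0.5725, -0.185, 0.148]
tool_rot: [0.622, 0.783, -0.0, -0.0]
ft_force: [-0.2, 0.3, -2.8]
gripper_width: 0.0426
grasp_force: 61.9
```

Run:
```python
from h import *
plan([.5732,-.1865,.1435],13)
```

```text
t 11.82 pos [ 0.5725 -0.185   0.148 ] yaw 13.0 q7 0.81 tilt [ 0.    -0.001 -1.   ] | shift [-1.6  0.4  4.5] spin 0.0 w 0.0426 F [-0.2  0.3 -2.8]
```

Call:
drive_tool --targets '[0,-1,0.4,1.7,0,0,-2,0.4,3.5,0,0,-3,0.4,5.2,0,0,-4,0.4,6.9,0,0,-4,0.4,6.9,0]'

```text
t: 12.23
tool_pos: [0.5741, -0.1883, 0.1413]
tool_rot: [0.622, 0.783, 0.0, -0.0]
ft_force: [-0.8, 2.8, 2.7]
gripper_width: 0.0429
grasp_force: 62.1
```

Run:
```python
from h import *
plan([.5732,-.1865,.1435],13)
```

```text
t 12.23 pos [ 0.5741 -0.1883  0.1413] yaw 13.0 q7 0.82 tilt [ 0.  0. -1.] | shift [ 2.  -0.5 -2.2] spin 0.0 w 0.0429 F [-0.8  2.8  2.7]
```

Call:
drive_tool --targets '[0,-1,0,1.7,0,0,-2,0,3.5,0,0,-2.5,0,4.3,0,0,-3,0,5.2,0,0,-3,0,5.2,0]'

```text
t: 12.65
tool_pos: [0.5748, -0.1912, 0.1362]
tool_rot: [0.622, 0.783, 0.0, -0.0]
ft_force: [-2.2, 5.2, 6.0]
gripper_width: 0.0428
grasp_force: 62.3
```

Call:
drive_tool --targets '[0,-0.5,0,0.9,0,0,-1,0,1.7,0,0,-1,0,1.7,0]'

```text
t: 12.9
tool_pos: [0.5749, -0.1913, 0.1352]
tool_rot: [0.622, 0.783, 0.001, -0.001]
ft_force: [-4.0, 9.1, 13.5]
gripper_width: 0.043
grasp_force: 63.6
```

Call:
drive_tool --targets '[0,-0.3,0,0.5,0,0,-0.3,0,0.5,0,0,-0.3,0,0.5,0,0,-0.3,0,0.5,0,0,-0.3,0,0.5,0,0,-0.3,0,0.5,0,0,-0.3,0,0.5,0,0,-0.3,0,0.5,0,0,-0.3,0,0.5,0,0,-0.3,0,0.5,0,0,-0.3,0,0.5,0,0,-0.3,0,0.5,0,0,-0.3,0,0.5,0,0,-0.3,0,0.5,0]'

```text
t: 14.07
tool_pos: [0.5749, -0.1913, 0.135]
tool_rot: [0.622, 0.783, 0.001, -0.001]
ft_force: [-5.6, 10.0, 17.1]
gripper_width: 0.0426
grasp_force: 63.8
```

Run:
```python
from h import *
plan([.5732,-.1865,.1435],13)
capfit()
```

```text
t 14.07 pos [ 0.5749 -0.1913  0.135 ] yaw 13.1 q7 0.83 tilt [ 0.002  0.001 -1.   ] | shift [ 5.  -0.6 -8.5] spin 0.1 w 0.0426 F [-5.6 10.  17.1]
cap n 5895 [ 12.6  -1.9 -51. ] axis [ 0.506 -0.001 -0.862] tilt 30.4 lateral -0.0 xrange 1.0 24.6
```

Call:
drive_tool --targets '[0,1,0,-2,0,0,3,0,-5,0,0,5.5,0,-9.5,0,0,10,0,-17,0,0,18,0,-30,0,0,35,-4,-40,0,0,60,-8,-40,0,0,80,-12,-30,0,0,90,-12,-10,0,0,90,-12,20,0,0,90,-12,45,0,0,90,-12,65,0,0,90,-12,78,0,0,90,-12,80,0,0,90,-12,80,0]'

```text
t: 15.42
tool_pos: [0.5426, -0.1078, 0.054]
tool_rot: [0.622, 0.783, -0.0, -0.0]
ft_force: [0.1, -0.5, -3.3]
gripper_width: 0.0429
grasp_force: 62.1
```

Run:
```python
from h import *
plan([.543,-.106,.055],13)
p=capfit(); cv2.imwrite("pics/w7.png",p[:,:,::-1])
```

```text
t 15.42 pos [ 0.5426 -0.1078  0.054 ] yaw 13.0 q7 0.78 tilt [-0.    -0.001 -1.   ] | shift [ 1.7  0.8 -1. ] spin 0.0 w 0.0429 F [ 0.1 -0.5 -3.3]
cap n 6572 [ 11.8  -1.6 -52. ] axis [ 0.492 -0.004 -0.871] tilt 29.5 lateral -0.3 xrange -1.0 25.8
```

View pics/w7.png

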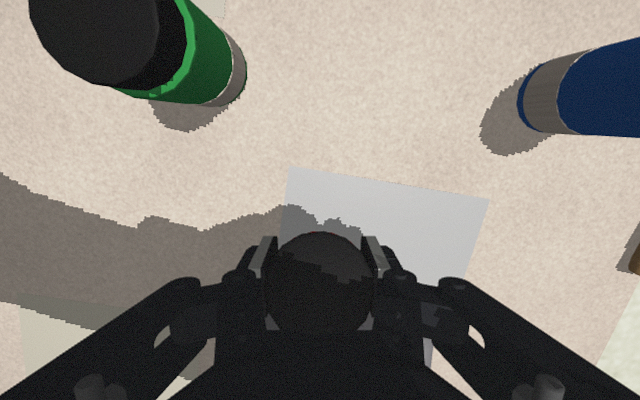

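Call:
drive_tool --targets '[0,-3,0,0,0,0,-5.5,0,0,0,0,-7.5,0,-1,0,0,-9.5,0,-3,0,0,-12,0,-5.5,0,0,-14.5,0,-8,0,0,-17,0,-10,0,0,-19.5,0,-12,0,0,-19.5,0,-12,0]'

```text
t: 16.27
tool_pos: [0.5464, -0.1247, 0.066]
tool_rot: [0.622, 0.783, 0.001, -0.002]
ft_force: [-1.8, 8.5, -2.5]
gripper_width: 0.0426
grasp_force: 62.3
```

Run:
```python
from h import *
plan([.543,-.106,.055],13)
p=capfit()
```

```text
t 16.27 pos [ 0.5464 -0.1247  0.066 ] yaw 13.1 q7 0.8 tilt [ 0.004 -0.002 -1.   ] | shift [18.9  0.9 11.1] spin 0.1 w 0.0426 F [-1.8  8.5 -2.5]
cap n 4107 [ 11.2  -2.2 -51.7] axis [ 0.378 -0.003 -0.926] tilt 22.2 lateral -0.2 xrange 1.5 20.9
```

Call:
drive_tool --targets '[0,-3,0,-2,0,0,-5.5,0,-4,0,0,-8,0,-6,0,0,-10.5,0,-7.5,0,0,-13,0,-9,0,0,-15.5,0,-10,0,0,-18,0,-11.5,0,0,-20.5,0,-12.5,0,0,-23,0,-13,0,0,-23,0,-13,0]'

```text
t: 17.2
tool_pos: [0.5516, -0.1473, 0.0789]
tool_rot: [0.622, 0.783, 0.001, -0.002]
ft_force: [-1.3, 7.3, -0.8]
gripper_width: 0.0431
grasp_force: 61.7
```

Run:
```python
from h import *
plan([.543,-.106,.055],13)
p=capfit()
p,d,T,rg=tilt()
for v in range(215,340,12): print(v,np.median(T[v,312:332],0).round(1),np.median(p[v,312:332],0))
```

```text
t 17.2 pos [ 0.5516 -0.1473  0.0789] yaw 13.1 q7 0.82 tilt [ 0.004 -0.002 -1.   ] | shift [42.1  1.  24.1] spin 0.1 w 0.0431 F [-1.3  7.3 -0.8]
cap n 1371 [  9.5  -0.9 -62.2] axis [ 1.    -0.023 -0.021] tilt 88.8 lateral -47.9 xrange 8.1 11.4
215 [19.8 -0.3 -1.7] [103.   24.5  25. ]
227 [ 19.8  -0.4 -18.6] [101.5  24.   20. ]
239 [ 19.7  -0.5 -31.9] [105.  28.  24.]
251 [ 17.6  -0.6 -38.6] [19.  20.5 21.5]
263 [ 17.6  -0.7 -48.4] [25. 24. 24.]
275 [ 16.1  -0.7 -53.8] [25.5 26.  24. ]
287 [ 11.6  -0.7 -53.8] [22.5 22.  22. ]
299 [  7.   -0.7 -53.9] [23. 24. 22.]
311 [  2.4  -0.7 -54. ] [23.5 23.  23. ]
323 [ -2.6  -0.7 -53.8] [20. 21. 23.]
335 [  9.2  -0.8 -73.7] [23.  23.5 26. ]
```

Call:
drive_tool --targets '[0,5,0,-5,0,0,8,0,-35,0,0,10,2,-70,0,0,25,4,-100,0,0,55,9,-110,0,0,90,15,-110,0,0,125,21,-110,0,0,160,27,-110,0,0,195,33,-110,0,0,230,38,-110,0,0,265,44,-110,0,0,300,50,-105,0,0,335,56,-95,0,0,362,60,-80,0,0,380,64,-55,0,0,387.5,64,-30,0,0,387.5,64,-5,0,0,387.5,64,12,0,0,387.5,64,18,0,0,387.5,64,18,0]'

```text
t: 19.07
tool_pos: [0.5271, 0.2422, 0.0602]
tool_rot: [0.622, 0.783, -0.001, -0.0]
ft_force: [-0.8, -0.4, -1.5]
gripper_width: 0.0426
grasp_force: 61.8
```

Run:
```python
from h import *
p,d,T,rg=tilt()
plan([.527,.245,.055],13)
for v in range(215,340,24): print(v,np.median(T[v,312:332],0).round(1))
cv2.imwrite("pics/w8.png",p[:,:,::-1])
```

```text
t 19.17 pos [0.5284 0.2425 0.0621] yaw 13.0 q7 0.15 tilt [-0.     0.001 -1.   ] | shift [ 2.7 -0.8  7.1] spin -0.0 w 0.0426 F [-0.  -1.5 -2.4]
215 [19.5  0.4 -2.1]
239 [ 19.8   0.2 -33.3]
263 [ 17.9  -0.3 -50. ]
287 [ 11.5  -0.  -54.9]
311 [  2.2  -0.  -54.9]
335 [  9.2  -0.2 -74.9]
```

View pics/w8.png

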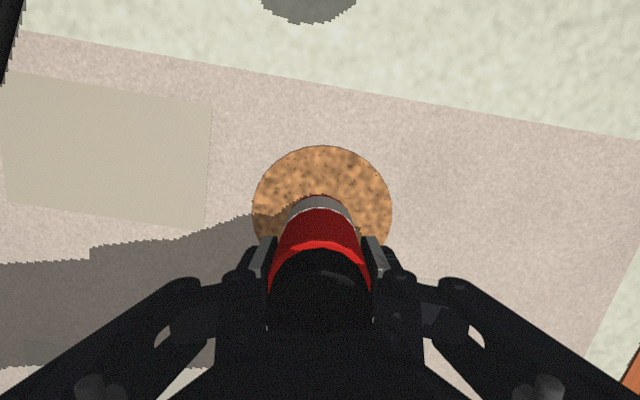

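Call:
drive_tool --targets '[0,2,0,2,0,0,2,0,4,0,0,2,0,5.5,0,0,2,0,6.5,0,0,2,0,7.5,0,0,2,0,7.5,0]'

```text
t: 19.67
tool_pos: [0.527, 0.2447, 0.0534]
tool_rot: [0.622, 0.783, -0.0, -0.0]
ft_force: [1.3, 0.5, -1.9]
gripper_width: 0.0425
grasp_force: 61.8
```

Call:
drive_tool --targets '[0,0,0,0.8,0,0,0,0,1.5,0,0,0,0,1.5,0]'

```text
t: 19.92
tool_pos: [0.527, 0.2446, 0.0519]
tool_rot: [0.622, 0.783, -0.0, -0.0]
ft_force: [0.3, -0.6, -2.3]
gripper_width: 0.0425
grasp_force: 61.8
```

Call:
drive_tool --targets '[0,0,0,0.7,0,0,0,0,1.4,0,0,0,0,1.4,0]'

```text
t: 20.17
tool_pos: [0.5272, 0.2445, 0.0511]
tool_rot: [0.622, 0.783, 0.0, 0.0]
ft_force: [-1.6, -1.3, 4.5]
gripper_width: 0.0426
grasp_force: 63.0
```

Call:
drive_tool --targets '[0,0,0,0.6,0,0,0,0,1.2,0,0,0,0,1.2,0]'

```text
t: 20.42
tool_pos: [0.5273, 0.2443, 0.0509]
tool_rot: [0.623, 0.783, 0.0, -0.0]
ft_force: [-4.7, -2.4, 17.0]
gripper_width: 0.0425
grasp_force: 64.2
```

Call:
drive_tool --targets '[0,0,0,-0.7,0,0,0,0,-1.2,0,0,0,0,-1.2,0,0.56,0,0,-1.2,0,0.62,0,0,-1.2,0,0.7,0,0,-1.2,0,0.8,0,0,-1.2,0,0.8,0,0,-1.2,0,0.8,0,0,-1.2,0,0.8,0,0,-5,0,0.8,0,0,-15,0,0.8,0,0,-35,0,0.8,0,0,-65,0,0.8,0,0,-100,0,0.8,0,0,-140,0,0.8,-20,0,-170,0,0.8,-60,0,-180,0,0.8,-80,0,-180,0,0.8,-80,0,-180,0]'

```text
t: 22.0
tool_pos: [0.5467, 0.1608, 0.2322]
tool_rot: [0.625, 0.781, 0.001, 0.002]
ft_force: [-1.3, 0.1, -0.1]
gripper_width: 0.0685
grasp_force: 0.0
```

Run:
```python
from h import *
plan([.527,.245,.055],13)
p,d=bot.get_image("wrist"); C=cloud("wrist",d)
for q in ("red_jar_center","coaster_top"):
    for b in bot.silhouettes("wrist",q)[:1]:
        P=C[b["region"]&(d>0)]; T=P[abs(P[:,2]-.106)<.006] if q[0]=="r" else P
        print(q,np.percentile(P[:,2],97).round(4),[np.round(x,1) for x in cv2.minEnclosingCircle((T[:,:2]*1000).astype(np.float32))])
p2,d2=bot.get_image("scene")
cv2.imwrite("pics/f.png",np.hstack([cv2.resize(p[:,:,::-1],(400,250)),cv2.resize(p2[:,:,::-1],(400,250))]))
```

```text
t 22.0 pos [0.5467 0.1608 0.2322] yaw 12.6 q7 0.16 tilt [-0.002  0.004 -1.   ] | shift [ 86.8  -1.4 177. ] spin -0.4 w 0.0685 F [-1.3  0.1 -0.1]
red_jar_center 0.1051 [array([524.3, 244.4]), np.float64(19.3)]
coaster_top 0.0053 [array([524.9, 244.7]), np.float64(51.0)]
```

View pics/f.png

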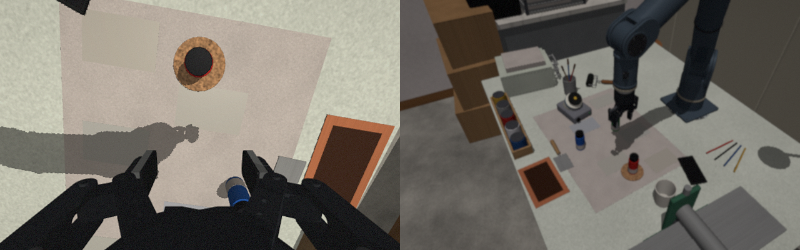

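The jar stands upright and centred on the coaster at (199,62) in the wrist view, less than 1 mm off its middle. The gripper is clear, so I'm handing in.

```bash
python3 -c "
from plant import bot
print(bot.sign_off())"
```

```text
the job is handed in; nothing more can be done
None
```

The red jar's base was pressed squarely on the middle of the pad, down to the hard stop (about 20 N) and held for about 1.2 s. The jar was then set upright in the middle of the coaster and released, and I handed in at about 22 s. The gripper couldn't tilt, so I leaned the jar in the fingers against the coaster's edge and righted it against the mixer's base; set-down ended with a brief push of about 17 N before release.

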